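# Unlock the lid stay and shut the thread chest

## Robot

A 6-joint arm with a two-finger parallel gripper is mounted at the origin on the work surface; the furniture and walls round the work are solid. World frame = base frame: x ahead of the robot, y to its left, z up, the work surface at z = 0. Lengths are in mm, angles in rad, forces in N, time in s.
With the tool pointing down it reaches from about 350 to 975 mm from the base axis. Payload 7.1 kg.
Tool frame: the origin (TCP) lies midway between the tips of the shut fingers; the grasp point (between the pads) lies 19 mm behind it (ctrl.grasp_offset is the distance from the TCP to the grasp point, in mm); z points along the fingers, y is the line along which they close (so a half turn about z gives the same grasp; the last joint's range is limited). The gripper opens to 88 mm and grips with 3 to 60 N. Pads are 20 mm wide; open, the fingers measure 115 mm over their backs; the gripper's body (75 mm by 178 mm) begins 61 mm behind the grasp point.
Start: joints at [-1.368, 0.423, 1.63, -0, 1.089, -0.019], TCP at [137.511, -609.668, 222.675] pointing down, gripper open.
Joint ranges: [-3, 3], [-0.9, 2.11], [0.09, 2.58], [-1.31, 4.45], [0.11, 2.69], [-2.54, 2.54]. Speed limits (rad/s): [2.39, 2.39, 3.01, 3.14, 3.14, 3.14].

## Interface

Orientations are given as a rotation vector (axis times angle).
In Python, from workcell import ctrl gives the robot as it stands. The module is installed in compiled form; this text tells all that it offers.
- The arm moves only by the tool servo_tool, never from a script. Its argument "rows" is a list of rows, each a list of 7 numbers: the turn, a rotation vector about the tool's x, y, z as a fraction of full scale, then the shift along the tool's x, y, z as a fraction of full scale, then the finger opening in mm, from 0 to 87.8. A call has 1 to 10 rows; each row is the pose to reach, as a shift and turn from the pose commanded when the call began, along the tool's axes at that moment; what a row does not reach only later rows make up. Full scale, the value 1, is 20 cm for a shift and 1.5 rad for a turn. A row lasts 1/8 s, in which the tool goes at most 62.5 mm and 10.7 degrees, less where a joint would pass 70% of its speed; a pose out of reach is approached as far as the arm can. A call with a number of a shift or a turn outside -1 to 1 is refused whole. A call with a gripper value outside its range is refused whole. The fingers move at their own pace and stop on an object; the grip force is fixed at half the most. Time passes only in rows, so rows that repeat a pose let the fingers close. It gives the time, the measured TCP pose, the force, the opening and the grip force at its end, in the units of the state.
- ctrl.get_obs(): the state, without advancing time (a new reading comes with each control period).
- ctrl.get_image(name): name is "side" or "top"; returns (picture, depth): 384x512x3 uint8, red, green, blue; 384x512 float32, mm along the optical axis (not along the pixel's ray), 0 where there is no reading.
- ctrl.camera_info(name): a dict with "intrinsics" (3x3 intrinsics, pixels), "R" (3x3) and "t" (3): a world point X has camera coordinates R X + t. Camera axes: x right, y down, z forward; pixel columns grow to the right and rows downward; lengths in mm; the calibration is good to about 2 mm. A picture is of the moment at which its call begins. camera_info takes no time and is no camera call.
- ctrl.close_job(): hands the job in; it is judged then, once.
The state is a dict: "t": time; "qpos": joint angles; "qvel": joint speeds; "joint_torque": joint torques, N m; "ee_pos": TCP position; "orientation": TCP orientation; "ft_force": force on the tool from outside, world axes, zero at the start; "moment": the same for the moment, N m; "width": finger opening in mm; "grasp_force": force on a finger pad.
Only numpy, scipy, OpenCV 4.12 (cv2) and the standard library are available. Lean on these libraries where they do the work, as an engineer would, in place of code of your own. Each camera call takes 0.05 s, during which the arm holds its last target. There are 200 camera calls.

## Task

The lid of the plywood thread chest is propped open by the folding steel stay on its left side. Lift the stay's knee by its rubber grip past centre until the stay is clearly unlocked and starts to fold, without forcing it, then lower the lid gently all the way shut on the chest, without slamming it. Leave the jar, tin and bottle standing where they are.

Things in the scene. Friction and masses are not known exactly. Their poses are not given: they have to be found in the camera images.
- chest: Open plywood chest, fixed to the table: 220 deep (x) by 280 wide (y) by 105 high, walls 12 thick; two thread spools lie in it. Origin at the centre of its underside, z up, front faces its -x, its left side is +y. It does not move when pushed.
- lid_hinge (a point): Middle of the lid's hinge line: the line runs along the chest's y axis along the top of the back wall (chest frame: x +110 mm, y 0, z 105 mm).
- lid_edge (a point): Middle of the lid's free edge, on its outer face. Lid: plywood slab 220 by 280, 14 thick, inner face flush with the hinge line; in the lid's frame (the chest's frame when shut) this point is 220 mm to -x and 14 mm up from the hinge line. Friction hinge: it stays at any angle and takes 2 to 5 N at the edge to move once the stay is well folded, much more while the stay is nearly straight.
- lid (a joint): Lid angle in rad: 0 as found (75 degrees above shut), grows as it shuts, 1.309 = shut on the rim of the chest (hard stop). The lid first goes slightly negative (about -0.05) as the knee passes centre.
- knee_pin (a point): Point on the axis of the steel pin inside the rubber grip, where the grip's middle lies when nothing loads it. The rubber gives 8 N/mm across the pin, so the grip's shift from this point shows the load; more than 2 mm (16 N) bends the stay.
- stay_grip (a point): Middle of the rubber grip at the stay's knee: a level round bar 14 in diameter along the chest's y, free from 20 to 88 mm out from its left side, with a 20 mm end flange. It is clamped anywhere in a slot of the stay's short link and swings on an arc of 45 to 70 mm radius about a pivot in front of it and lower; the arc is not measured and must be felt: up at first, then ever more to the chest's front.
- stay (a joint): Angle of the stay's short lower link, rad: 0 = locked on its stop as found, about 0.25 = dead centre, beyond it unlocked (the lid begins to come down), 0.7 = clearly folded, about 2.1 = lid shut. Friction keeps it where it is left. Lifting takes about 3 to 10 N along the arc if the grip is not forced across it.
- jar_c (a point): Centre of a glass jar with brass lid, 54 in diameter, 74 high; bystander, loose.
- tin_c (a point): Centre of a round glue tin, 76 in diameter, 97 high; bystander, loose.
- bottle_c (a point): Centre of a small dye bottle with black cap, 36 in diameter, 66 high; bystander, loose.

How it is judged:
By the outcome, as a careful person would: the job done as asked, in the order asked, and still so for the second after the job is handed in, with the robot touching nothing.
It also fails if it takes over 72 s, if anything falls off the work surface, if the arm or the gripper's body presses on something with over 40 N, if the wrist force passes 120 N, or if a joint passes its speed limit or range.

## Working session

There is one attempt and no reset: what is moved stays moved. The work goes in short steps, Python scripts to look and compute and a tool call to move; the robot and the scene stay as the last step left them, time stands still between calls to the robot, and variables do not carry over. Pictures are saved under pics/ and viewed, at most 10 in all, crops included, and the job is handed in when it is done.

Besides the shell and the picture viewer there is one more tool, called after ">>>" as name([rows], argument=value, ...), one row to a line, values as JSON. servo_tool: Moves the arm, as the interface text tells. Its arguments: {"type":"object","properties":{"rows":{"type":"array","items":{"type":"array","items":{"type":"number"}}}},"required":["rows"]}

```bash
mkdir -p pics; python3 - <<'E'
from workcell import ctrl
import cv2,numpy as np
for n in("side","top"):
    im,d=ctrl.get_image(n); cv2.imwrite(f"pics/{n}0.png",im[:,:,::-1]); np.save(f"pics/{n}0.npy",d)
    c=ctrl.camera_info(n); print(n,c["intrinsics"].round(1).tolist(),(-c["R"].T@c["t"]).round(0),c["R"].round(2).tolist())
o=ctrl.get_obs();print(o)
E
```

```text
side [[411.7, 0.0, 249.1], [0.0, 411.7, 191.7], [0.0, 0.0, 1.0]] [-517.  341.  729.] [[-0.23, -0.97, 0.0], [-0.45, 0.1, -0.89], [0.86, -0.21, -0.46]]
top [[367.6, 0.0, 256.8], [0.0, 367.6, 196.3], [0.0, 0.0, 1.0]] [ 361.  109. 1143.] [[-0.03, -1.0, 0.0], [-0.99, 0.02, -0.15], [0.15, -0.01, -0.99]]
{'t': 0.1, 'qpos': array([-1.36800500e+00,  4.23730624e-01,  1.63057730e+00, -2.01477454e-05,
        1.08865268e+00, -1.89847068e-02]), 'qvel': array([-0.0020556 , -0.00221811, -0.00135033,  0.00080652,  0.00046935,
        0.00064702]), 'joint_torque': array([-6.27737918e-04, -5.45615458e+01, -2.74323767e+01,  6.44977251e-02,
        1.88694312e-02, -2.60114933e-05]), 'ee_pos': array([ 137.4052615 , -609.19825275,  222.01480727]), 'orientation': array([-3.12094387e+00, -3.47515526e-01,  2.25016324e-04]), 'ft_force': array([ 0.23335307,  0.32648977, -0.33486081]), 'moment': array([-0.05090516, -0.01327713,  0.00336404]), 'grasp_force': 0.0, 'width': 87.81185220387222}
```

View pics/side0.png

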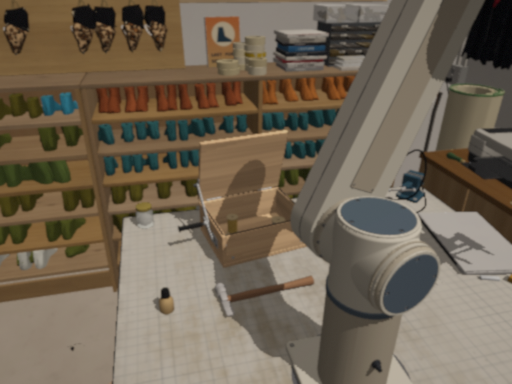

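View pics/top0.png

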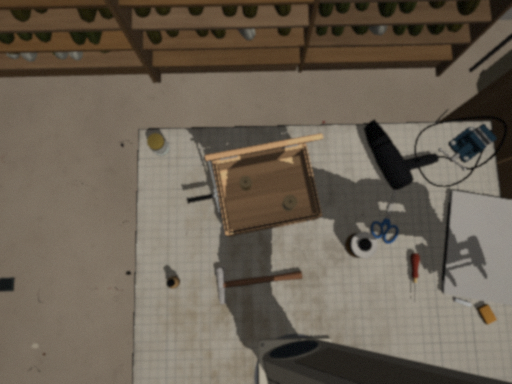

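The side view shows the chest (about 250,225), the dark grip (190,227), the jar (144,213) and the bottle (167,300). In the top view the grip is at (200,198), the chest rim spans (215-318, 150-235), the jar is at (157,142), the bottle at (172,283) and probably the tin at (360,245).

```bash
cat > h.py <<'E'
import numpy as np,cv2
from workcell import ctrl
def pt(n,d,u,v):
    c=ctrl.camera_info(n);K=c["intrinsics"];z=d[int(v),int(u)]
    return c["R"].T@(np.linalg.inv(K)@[u*z,v*z,z]-c["t"])
def cloud(n,d):
    c=ctrl.camera_info(n);K=c["intrinsics"];v,u=np.mgrid[:384,:512]
    p=np.stack([(u-K[0,2])/K[0,0]*d,(v-K[1,2])/K[1,1]*d,d],-1)
    return (p-c["t"])@c["R"]
def proj(n,X):
    c=ctrl.camera_info(n);p=c["intrinsics"]@(c["R"]@np.asarray(X,float)+c["t"]);return p[:2]/p[2]
E
python3 - <<'E'
from h import *
a=cv2.imread("pics/side0.png");b=cv2.imread("pics/top0.png")
A=cv2.resize(a[180:260,160:260],(500,400),interpolation=2)
B=cv2.resize(b[130:230,175:250],(300,400),interpolation=2)
cv2.imwrite("pics/crop0.png",np.hstack([A,B]))
T=cloud("top",np.load("pics/top0.npy"));S=cloud("side",np.load("pics/side0.npy"))
for n,l in(("corners",[(228,234),(318,215),(214,160),(307,150)]),("grip",[(190,200),(195,199),(200,198),(205,197),(210,196)]),("lid",[(208,157),(322,137),(265,146)]),("jar",[(157,142)]),("bot",[(172,283)]),("tin",[(360,245)])):
    print(n,[T[v,u].round(0).tolist() for u,v in l])
g=cv2.cvtColor(a,cv2.COLOR_BGR2GRAY)
for u in range(176,208,3):
    v=215+np.argmin(g[215:236,u]);print(u,v,g[v,u],S[v,u].round(0))
E
```

```text
corners [[414.0, 185.0, 105.0], [462.0, -70.0, 106.0], [629.0, 223.0, 104.0], [653.0, -48.0, 103.0]]
grip [[516.0, 295.0, 88.0], [519.0, 281.0, 85.0], [521.0, 266.0, 91.0], [523.0, 251.0, 91.0], [526.0, 237.0, 88.0]]
lid [[582.0, 213.0, 317.0], [623.0, -52.0, 317.0], [605.0, 81.0, 318.0]]
jar [[697.0, 397.0, 74.0]]
bot [[281.0, 350.0, 64.0]]
tin [[374.0, -186.0, 97.0]]
176 215 94 [747. 299.  -1.]
179 228 50 [515. 302.  89.]
182 228 30 [514. 293.  88.]
185 227 32 [514. 284.  90.]
188 227 30 [514. 276.  89.]
191 226 29 [523. 266.  86.]
194 226 31 [521. 258.  86.]
197 225 30 [524. 249.  86.]
200 225 30 [522. 240.  86.]
203 225 59 [600. 223.  36.]
206 228 65 [569. 217.  44.]
```

View pics/crop0.png

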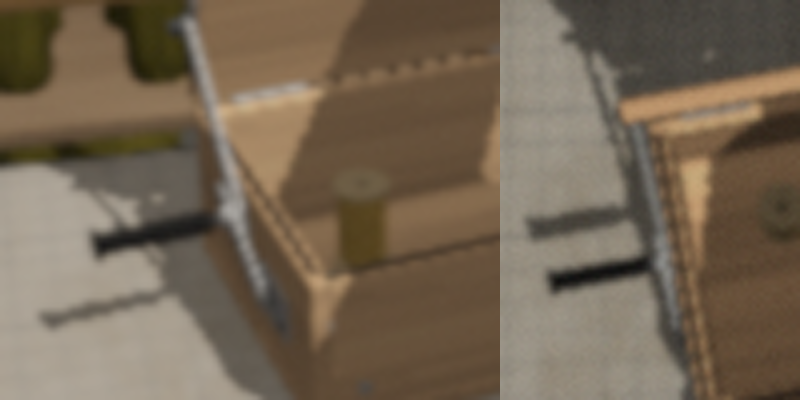

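The crop shows the black grip running out from the stay's knee at the left wall. Its flange end is at about (95,243) in the left half. The link pivots lower and to the front, near (285,330).

```bash
cat >> h.py <<'E'
from scipy.spatial.transform import Rotation as R
def plan(*W,o=None):
    o=o or ctrl.get_obs();M=R.from_rotvec(o["orientation"]).as_matrix()
    for w in W: print(w,"->",(M.T@(np.array(w)-o["ee_pos"])/200).round(3).tolist())
E
python3 - <<'E'
from h import *
im=cv2.imread("pics/top0.png");T=cloud("top",np.load("pics/top0.npy"))
P=T[(abs(T[...,2]-105)<4)&(T[...,0]>390)&(T[...,0]<700)&(T[...,1]>-100)&(T[...,1]<240)]
r=cv2.minAreaRect(P[:,:2].astype(np.float32));print("rim",r,len(P))
L=T[(abs(T[...,2]-318)<6)&(T[...,1]>-100)&(T[...,1]<250)&(T[...,0]<700)]
print("lidedge",cv2.minAreaRect(L[:,:2].astype(np.float32)))
g=im.max(2);m=(g<45)&(T[...,2]>70)&(T[...,2]<110)&(T[...,1]>225)&(T[...,1]<310)&(abs(T[...,0]-520)<30)
G=T[m];print("grip",len(G),np.median(G,0),G.min(0),G.max(0)); print(cv2.fitLine(G[:,:2].astype(np.float32),2,0,.01,.01).ravel())
plan((430,-150,270),(420,330,230))
E
```

```text
rim ((543.4617309570312, 77.63614654541016), (220.24114990234375, 285.3241882324219), 9.631402969360352) 1308
lidedge ((372.60589599609375, 23.104721069335938), (515.6848754882812, 278.498779296875), 14.856074333190918)
grip 63 [521.24176408 268.89953226  89.87293431] [513.54356272 234.45676326  84.64352175] [529.35933117 300.77573088  94.82329661]
[ 1.5134022e-01 -9.8848176e-01  5.2161041e+02  2.6743091e+02]
(430, -150, 270) -> [1.932, -1.918, -0.237]
(420, 330, 230) -> [2.411, -4.27, -0.034]
```

>>> servo_tool([
  [0, 0, 0, 0.1, -0.1, -0.08, 88],
  [0, 0, 0, 0.25, -0.25, -0.16, 87],
  [0, 0, 0, 0.45, -0.45, -0.24, 87],
  [0, 0, 0, 0.65, -0.65, -0.24, 87],
  [0, 0, 0, 0.85, -0.85, -0.24, 87],
  [0, 0, 0, 1, -1, -0.24, 87],
])

```text
t: 0.85
ee_pos: [289.2, -368.5, 270.5]
orientation: [-3.122, -0.349, 0.0]
ft_force: [0.2, -0.6, -0.1]
width: 87.4
grasp_force: 0.0
```

>>> servo_tool([
  [0, 0, 0, 0.2, -0.2, 0, 87],
  [0, 0, 0, 0.4, -0.4, 0, 87],
  [0, 0, 0, 0.6, -0.6, 0, 87],
  [0, 0, 0, 0.8, -0.8, 0, 87],
  [0, 0, 0, 0.93, -1, 0, 87],
])

```text
t: 1.48
ee_pos: [427.0, -132.7, 270.6]
orientation: [3.122, 0.349, 0.0]
ft_force: [1.1, -0.4, 1.3]
width: 87.3
grasp_force: 0.0
```

>>> servo_tool([
  [0, 0, 0, 0.1, -0.25, 0, 87],
  [0, 0, 0, 0.15, -0.5, 0, 87],
  [0, 0, 0, 0.2, -0.75, 0, 87],
  [0, 0, 0, 0.25, -1, 0, 87],
])

```text
t: 1.98
ee_pos: [430.4, 73.2, 270.6]
orientation: [-3.122, -0.348, 0.0]
ft_force: [0.8, 0.1, -0.5]
width: 87.0
grasp_force: 0.0
```

>>> servo_tool([
  [0, 0, 0, 0.05, -0.25, 0, 87],
  [0, 0, 0, 0.1, -0.5, 0, 87],
  [0, 0, 0, 0.15, -0.75, 0, 87],
  [0, 0, 0, 0.2, -1, 0, 87],
])

```text
t: 2.48
ee_pos: [425.4, 277.1, 270.5]
orientation: [3.122, 0.348, -0.0]
ft_force: [-0.3, -0.1, -1.0]
width: 87.2
grasp_force: 0.0
```

>>> servo_tool([
  [0, 0, -0.12, 0, 0, 0, 87],
  [0, 0, -0.24, 0, 0, 0, 87],
  [0, 0, -0.36, 0, 0, 0, 87],
  [0, 0, -0.48, 0, 0, 0, 87],
  [0, 0, -0.6, 0, -0.05, 0, 87],
  [0, 0, -0.72, 0, -0.05, 0.1, 87],
  [0, 0, -0.84, 0.15, 0, 0.15, 87],
  [0, 0, -0.96, 0.3, 0.06, 0.25, 87],
  [0, 0, -1, 0.46, 0.12, 0.25, 87],
  [0, 0, -1, 0.46, 0.12, 0.25, 87],
])

```text
t: 3.72
ee_pos: [522.4, 271.8, 219.9]
orientation: [-2.049, -2.381, 0.0]
ft_force: [0.3, -0.2, 0.0]
width: 86.9
grasp_force: 0.0
```

```bash
python3 - <<'E'
from h import *
a,d=ctrl.get_image("side");b,d2=ctrl.get_image("top")
A=cv2.resize(a[120:260,130:270],(500,500),interpolation=2);B=cv2.resize(b[130:250,170:240],(290,500),interpolation=2)
cv2.imwrite("pics/c1.png",np.hstack([A,B])[:,:,::-1])
o=ctrl.get_obs();print(o["ee_pos"],o["orientation"],o["qpos"].round(2))
print(R.from_rotvec(o["orientation"]).as_matrix().round(3))
plan((521,273,64),(521,273,100))
E
```

```text
[520.27141991 271.98905984 220.16374337] [-2.04875211e+00 -2.38067870e+00  1.91870479e-03] [0.46 0.37 1.72 0.   1.05 0.31]
[[-0.149  0.989 -0.001]
 [ 0.989  0.149 -0.   ]
 [-0.    -0.001 -1.   ]]
(521, 273, 64) -> [0.005, 0.005, 0.781]
(521, 273, 100) -> [0.005, 0.005, 0.601]
```

View pics/c1.png

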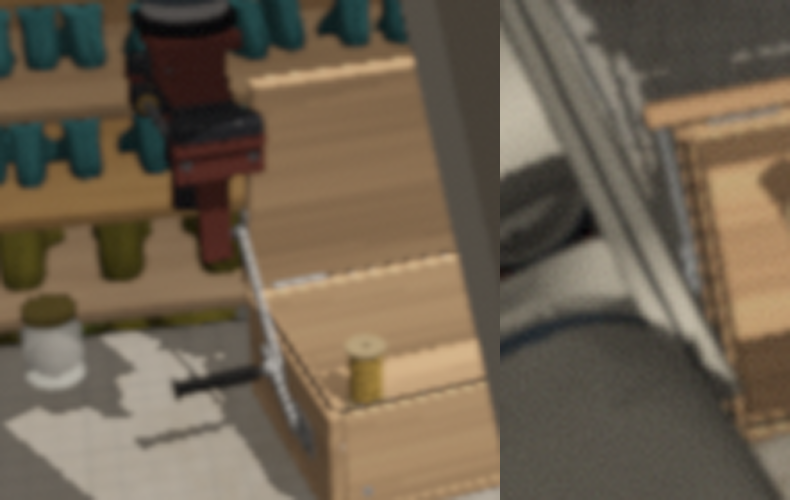

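The gripper hangs over the grip, and the lid and jar are undisturbed. I'll go down and close in stages, watching the force.

>>> servo_tool([
  [0, 0, 0, 0, 0, 0.15, 60],
  [0, 0, 0, 0, 0, 0.35, 50],
  [0, 0, 0, 0, 0, 0.55, 50],
  [0, 0, 0, 0.005, 0, 0.7, 50],
  [0, 0, 0, 0.005, 0, 0.78, 40],
  [0, 0, 0, 0.005, 0, 0.78, 30],
  [0, 0, 0, 0.005, 0, 0.78, 20],
  [0, 0, 0, 0.005, 0, 0.78, 18],
  [0, 0, 0, 0.005, 0, 0.78, 18],
])

```text
t: 4.95
ee_pos: [521.2, 273.5, 65.5]
orientation: [2.047, 2.382, 0.002]
ft_force: [-0.7, 0.2, -0.1]
width: 17.9
grasp_force: 0.0
```

>>> servo_tool([
  [0, 0, 0, 0, 0, 0, 16.5],
  [0, 0, 0, 0, 0, 0, 16.5],
])

```text
t: 5.2
ee_pos: [521.3, 273.5, 65.0]
orientation: [2.047, 2.382, 0.002]
ft_force: [2.3, 0.4, 0.8]
width: 16.6
grasp_force: 0.7
```

>>> servo_tool([
  [0, 0, 0, 0, 0.007, 0, 16.5],
  [0, 0, 0, 0, 0.007, 0, 12],
  [0, 0, 0, 0, 0.007, 0, 8],
  [0, 0, 0, 0, 0.007, 0, 8],
])

```text
t: 5.7
ee_pos: [522.5, 273.5, 64.7]
orientation: [2.047, 2.383, 0.001]
ft_force: [2.8, -0.2, -1.1]
width: 12.9
grasp_force: 30.0
```

```bash
cat >> h.py <<'E'
CX=np.array([.986,.167,0]);CY=np.array([-.167,.986,0]);C0=np.array([543.5,77.6,0])
def tochest(p): q=np.asarray(p)-C0; return np.array([q@CX,q@CY,q[2]])
def rayplane(n,u,v,yc):
    c=ctrl.camera_info(n);o=-c["R"].T@c["t"];w=c["R"].T@np.linalg.inv(c["intrinsics"])@[u,v,1]
    s=(yc-(o-C0)@CY)/(w@CY);return tochest(o+s*w)
E
python3 - <<'E'
from h import *
for n,u,v in(("knee",205,223),("pivot",217,246),("bracket",197,184)): print(n,rayplane("side",u,v,148).round(0))
print(tochest([522.8,273.5,84]).round(1))
E
```

```text
knee [  6. 148.  89.]
pivot [-101.  148.   76.]
bracket [ 70. 148. 189.]
[ 12.3 196.6  84. ]
```

>>> servo_tool([
  [0, 0, 0, 0, -0.001, -0.005, 8],
  [0, 0, 0, 0, -0.003, -0.01, 8],
  [0, 0, 0, 0, -0.005, -0.015, 8],
  [0, 0, 0, 0, -0.005, -0.015, 8],
])

```text
t: 6.2
ee_pos: [521.3, 273.3, 67.6]
orientation: [2.047, 2.383, 0.0]
ft_force: [5.9, -0.3, -4.6]
width: 13.2
grasp_force: 30.0
```

```bash
cat >> h.py <<'E'
import json,os
def log():
    o=ctrl.get_obs();M=R.from_rotvec(o["orientation"]).as_matrix()
    e=o["ee_pos"]-19*M[:,2];f=o["ft_force"];p=tochest(e+f/8);F=[f@CX,f@CY,f[2]]
    L=json.load(open("log.json")) if os.path.exists("log.json") else [tochest([522.5+.35,273.5,64.7+19-.1]).tolist()]
    L.append(p.tolist());json.dump(L,open("log.json","w"))
    print("t",o["t"],"grip",tochest(e).round(1),"pin",p.round(2),"F",np.round(F,1),"mom",o["moment"].round(2),"w",round(o["width"],1))
    return np.array(L)
E
python3 -c "
from h import *
log()"
```

```text
t 6.2 grip [ 10.8 196.7  86.6] pin [ 11.5  196.52  86.03] F [ 5.8 -1.3 -4.6] mom [ 0.04 -1.05  0.21] w 13.2
```

>>> servo_tool([
  [0, 0, 0, 0, 0, -0.005, 8],
  [0, 0, 0, 0, -0.001, -0.01, 8],
  [0, 0, 0, 0, -0.002, -0.015, 8],
  [0, 0, 0, 0, -0.003, -0.02, 8],
  [0, 0, 0, 0, -0.003, -0.02, 8],
])

```text
t: 6.82
ee_pos: [520.2, 273.1, 71.6]
orientation: [-2.047, -2.382, 0.001]
ft_force: [3.5, -0.9, -6.5]
width: 13.4
grasp_force: 30.0
```

```bash
python3 -c "
from h import *
log()"
```

```text
t 6.825 grip [  9.6 196.7  90.6] pin [ 10.06 196.48  89.75] F [ 3.3 -1.4 -6.5] mom [-0.04 -0.69  0.13] w 13.4
```

>>> servo_tool([
  [0, 0, 0, 0, -0.002, -0.006, 8],
  [0, 0, 0, 0, -0.005, -0.012, 8],
  [0, 0, 0, 0, -0.008, -0.018, 8],
  [0, 0, 0, 0, -0.011, -0.024, 8],
  [0, 0, 0, 0, -0.011, -0.024, 8],
])

```text
t: 7.45
ee_pos: [518.0, 272.7, 76.5]
orientation: [-2.047, -2.382, 0.001]
ft_force: [0.9, -0.8, -5.3]
width: 13.3
grasp_force: 30.0
```

```bash
python3 -c "
from h import *
log()"
```

```text
t 7.45 grip [  7.4 196.6  95.5] pin [  7.53 196.52  94.85] F [ 0.8 -0.9 -5.3] mom [-0.21 -0.31  0.04] w 13.3
```

>>> servo_tool([
  [0, 0, 0, 0, -0.003, -0.006, 8],
  [0, 0, 0, 0, -0.006, -0.011, 8],
  [0, 0, 0, 0, -0.01, -0.017, 8],
  [0, 0, 0, 0, -0.014, -0.023, 8],
  [0, 0, 0, 0, -0.018, -0.028, 8],
  [0, 0, 0, 0, -0.022, -0.033, 8],
  [0, 0, 0, 0, -0.022, -0.033, 8],
])

```text
t: 8.32
ee_pos: [514.0, 272.1, 83.1]
orientation: [2.047, 2.383, -0.0]
ft_force: [1.7, -2.5, -7.0]
width: 12.8
grasp_force: 30.0
```

```bash
cat >> h.py <<'E'
def fit(L):
    from scipy.optimize import least_squares
    P=L[:,[0,2]]
    s=least_squares(lambda q:np.r_[np.hypot(*(P-q[:2]).T)-q[2],.02*(q[2]-57)],[P[0,0]-50,P[0,1]-18,55])
    a=np.arctan2(P[:,1]-s.x[1],P[:,0]-s.x[0]);print("pivot",s.x.round(1),"res",s.fun.round(2),"th",(a-a[0]).round(3),"ang",a[-1].round(3))
    return s.x
E
python3 -c "
from h import *
fit(log())"
```

```text
t 8.325 grip [  3.4 196.7 102.1] pin [  3.55 196.38 101.22] F [ 1.3 -2.8 -7. ] mom [-0.6  -0.56  0.07] w 12.8
pivot [-43.9  66.5  58.8] res [ 0.04 -0.02 -0.   -0.04  0.03  0.04] th [0.    0.044 0.112 0.209 0.337] ang 0.631
```

>>> servo_tool([
  [0, 0, 0, 0, -0.004, -0.006, 8],
  [0, 0, 0, 0, -0.009, -0.011, 8],
  [0, 0, 0, 0, -0.014, -0.017, 8],
  [0, 0, 0, 0, -0.019, -0.023, 8],
  [0, 0, 0, 0, -0.024, -0.028, 8],
  [0, 0, 0, 0, -0.029, -0.033, 8],
  [0, 0, 0, 0, -0.034, -0.039, 8],
  [0, 0, 0, 0, -0.039, -0.044, 8],
  [0, 0, 0, 0, -0.039, -0.044, 8],
])

```text
t: 9.45
ee_pos: [506.3, 270.9, 92.0]
orientation: [2.047, 2.383, 0.0]
ft_force: [2.2, -5.3, -6.7]
width: 13.6
grasp_force: 29.9
```

```bash
python3 -c "
from h import *
fit(log())"
```

```text
t 9.45 grip [ -4.4 196.8 111. ] pin [ -4.2  196.11 110.17] F [ 1.3 -5.6 -6.7] mom [-0.74 -0.65  0.12] w 13.6
pivot [-46.4  65.4  61.5] res [ 0.03 -0.01  0.01 -0.04 -0.02  0.03  0.09] th [0.    0.042 0.107 0.199 0.322 0.515] ang 0.814
```

>>> servo_tool([
  [0, 0, 0, 0, -0.006, -0.005, 8],
  [0, 0, 0, -0.001, -0.012, -0.01, 8],
  [0, 0, 0, -0.001, -0.018, -0.015, 8],
  [0, 0, 0, -0.002, -0.024, -0.02, 8],
  [0, 0, 0, -0.002, -0.03, -0.025, 8],
  [0, 0, 0, -0.003, -0.036, -0.029, 8],
  [0, 0, 0, -0.003, -0.042, -0.033, 8],
  [0, 0, 0, -0.003, -0.048, -0.037, 8],
  [0, 0, 0, -0.003, -0.048, -0.037, 8],
])

```text
t: 10.58
ee_pos: [497.2, 269.2, 99.6]
orientation: [2.047, 2.382, 0.001]
ft_force: [3.7, -2.7, -8.0]
width: 13.6
grasp_force: 29.9
```

```bash
python3 -c "
from h import *
fit(log())"
```

```text
t 10.575 grip [-13.7 196.7 118.6] pin [-13.29 196.27 117.56] F [ 3.2 -3.2 -8. ] mom [-0.35 -1.01  0.1 ] w 13.6
pivot [-48.4  64.4  63.7] res [ 0.02 -0.01  0.03 -0.01 -0.01 -0.05  0.04  0.13] th [0.    0.04  0.103 0.192 0.311 0.497 0.681] ang 0.988
```

>>> servo_tool([
  [0, 0, 0, 0, -0.007, -0.003, 8],
  [0, 0, 0, 0, -0.014, -0.007, 8],
  [0, 0, 0, -0.001, -0.021, -0.011, 8],
  [0, 0, 0, -0.001, -0.028, -0.015, 8],
  [0, 0, 0, -0.001, -0.036, -0.019, 8],
  [0, 0, 0, -0.001, -0.044, -0.022, 8],
  [0, 0, 0, -0.001, -0.052, -0.025, 8],
  [0, 0, 0, -0.001, -0.06, -0.028, 8],
  [0, 0, 0, -0.001, -0.06, -0.028, 8],
])

```text
t: 11.7
ee_pos: [486.1, 267.4, 105.5]
orientation: [2.046, 2.382, 0.004]
ft_force: [4.5, -2.9, -6.0]
width: 13.4
grasp_force: 29.9
```

```bash
python3 -c "
from h import *
fit(log())
a,d=ctrl.get_image('side');b,d2=ctrl.get_image('top')
A=cv2.resize(a[120:260,130:270],(500,500),interpolation=2);B=cv2.resize(b[130:250,170:240],(290,500),interpolation=2)
cv2.imwrite('pics/c2.png',np.hstack([A,B])[:,:,::-1])"
```

```text
t 11.7 grip [-24.9 196.7 124.5] pin [-24.44 196.27 123.75] F [ 3.9 -3.6 -6. ] mom [-0.49 -1.29  0.12] w 13.4
pivot [-50.   63.3  65.6] res [-0.01 -0.03  0.04  0.03  0.03 -0.05 -0.06  0.06  0.17] th [0.    0.039 0.1   0.187 0.302 0.482 0.661 0.856] ang 1.171
```

View pics/c2.png

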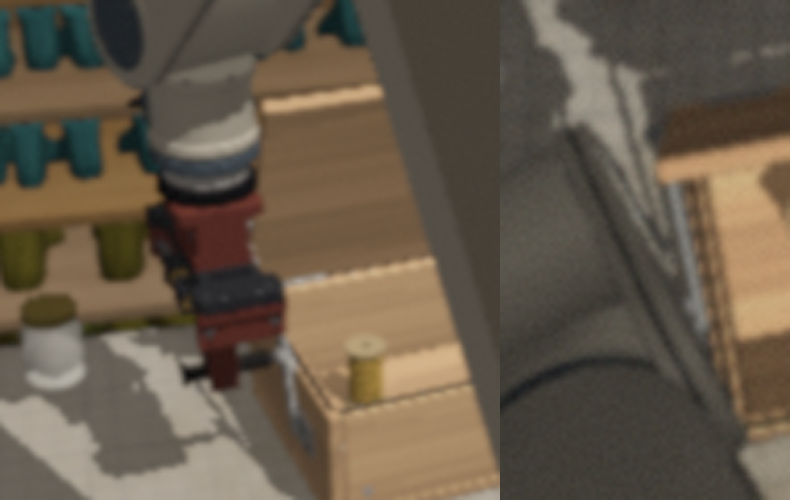

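The lid has started down and the stay reads about 0.86 rad. I'll release the grip and lift clear.

>>> servo_tool([
  [0, 0, 0, 0, 0, 0, 30],
  [0, 0, 0, 0, 0, 0, 45],
  [0, 0, 0, 0, 0, 0, 45],
  [0, 0, 0, 0, 0, -0.08, 45],
  [0, 0, 0, 0, 0, -0.25, 45],
  [0, 0, 0, 0, 0, -0.5, 40],
  [0, 0, 0, 0, 0, -0.75, 20],
  [0, 0, 0, 0, 0, -1, 0],
])

```text
t: 12.8
ee_pos: [484.7, 266.9, 307.8]
orientation: [2.047, 2.382, 0.002]
ft_force: [0.9, 0.1, -0.9]
width: 23.5
grasp_force: 0.0
```

>>> servo_tool([
  [0, 0, 0, 0, 0.2, -0.25, 0],
  [0, 0, 0, 0, 0.4, -0.5, 0],
  [0, 0, 0, 0, 0.65, -0.6, 0],
  [0, 0, 0, 0, 0.9, -0.6, 0],
  [0, 0, 0, 0, 1, -0.6, 0],
  [0, 0, 0, 0, 1, -0.6, 0],
])

```text
t: 13.55
ee_pos: [683.2, 296.9, 424.7]
orientation: [-2.048, -2.382, 0.001]
ft_force: [0.4, 0.7, -0.0]
width: 0.4
grasp_force: 0.0
```

```bash
cat >> h.py <<'E'
def edge(n,name):
    a,d=ctrl.get_image(n);T=cloud(n,d);q=T-C0;X=q@CX;Y=q@CY;Z=T[...,2]
    hsv=cv2.cvtColor(a,cv2.COLOR_RGB2HSV)
    np.savez("pics/%s.npz"%name,a=a,d=d);return a,X,Y,Z
E
python3 - <<'E'
from h import *
o=ctrl.get_obs();print(o["t"],o["ee_pos"],tochest(o["ee_pos"]).round(0),o["ft_force"].round(1),o["qpos"].round(2))
for n in("side","top"):
    a,X,Y,Z=edge(n,n+"3")
    for y0 in(-120,-80,-40,0,40,80,120):
        m=(abs(Y-y0)<6)&(Z>112)&(Z<330)&(X<115)&(X>-130)
        if m.sum()>5:
            i=np.argsort(X[m]); x,z=X[m][i],Z[m][i]; ang=np.degrees(np.arctan2(z-105,110-x)); rr=np.hypot(z-105,110-x)
            print(n,y0,m.sum(),"maxZ",z.max().round(0),"x at max",x[z.argmax()].round(0),"minx",x[0].round(0),"r max",rr.max().round(0),"ang",np.median(ang).round(1),np.median(ang[rr>170]).round(1))
E
```

```text
13.55 [683.20911927 296.91492927 424.73704308] [174. 193. 425.] [ 0.4  0.7 -0. ] [0.39 0.48 1.09 0.   1.57 0.24]
side -40 17 maxZ 146.0 x at max 96.0 minx 96.0 r max 44.0 ang 79.7 nan
side 0 103 maxZ 254.0 x at max 49.0 minx 49.0 r max 162.0 ang 68.4 nan
side 40 194 maxZ 313.0 x at max 29.0 minx 25.0 r max 224.0 ang 67.8 67.4
side 80 196 maxZ 314.0 x at max 29.0 minx 21.0 r max 224.0 ang 67.9 67.5
side 120 186 maxZ 312.0 x at max 33.0 minx 22.0 r max 222.0 ang 67.7 67.3
top -120 81 maxZ 315.0 x at max 31.0 minx 23.0 r max 224.0 ang 70.6 69.3
top -80 82 maxZ 313.0 x at max 32.0 minx 23.0 r max 222.0 ang 70.7 69.2
top -40 81 maxZ 313.0 x at max 29.0 minx 22.0 r max 224.0 ang 70.7 69.4
top 0 81 maxZ 311.0 x at max 32.0 minx 23.0 r max 221.0 ang 70.6 69.3
top 40 84 maxZ 314.0 x at max 31.0 minx 23.0 r max 223.0 ang 70.7 69.3
top 80 89 maxZ 312.0 x at max 30.0 minx 22.0 r max 222.0 ang 70.8 69.2
  return _methods._mean(a, axis=axis, dtype=dtype,
  ret = ret.dtype.type(ret / rcount)
```

Both views put the lid at about 67.5° with its edge near z 313. Next I bring the shut fingers down behind the lid.

>>> servo_tool([
  [0, 0, 0, -0.2, -0.1, 0, 0],
  [0, 0, 0, -0.4, -0.25, 0, 0],
  [0, 0, 0, -0.6, -0.4, 0.05, 0],
  [0, 0, 0, -0.75, -0.42, 0.25, 0],
  [0, 0, 0, -0.75, -0.42, 0.45, 0],
  [0, 0, 0, -0.75, -0.42, 0.6, 0],
  [0, 0, 0, -0.75, -0.42, 0.67, 0],
  [0, 0, 0, -0.75, -0.42, 0.67, 0],
])

```text
t: 14.65
ee_pos: [621.6, 136.4, 291.0]
orientation: [-2.047, -2.383, 0.001]
ft_force: [0.3, 0.2, 0.7]
width: 0.7
grasp_force: 0.0
```

```bash
cat > q.py <<'E'
from h import *
import sys
o=ctrl.get_obs();t=tochest(o["ee_pos"]);f=o["ft_force"]
print(round(o["t"],2),"tcp",t.round(1),"F",round(f@CX,1),round(f@CY,1),round(f[2],1))
r=float(sys.argv[1])
for ph in map(float,sys.argv[2:]):
    a=np.radians(ph);X=110-r*np.cos(a)+14*np.sin(a)+13.5;Z=105+r*np.sin(a)+14*np.cos(a)
    print(ph,round(X),round(Z),"y,z frac",round((X-t[0])/200,3),round(-(Z-t[2])/200,3))
E
python3 q.py 195 67.5 64 60 56 52 48 44 40
```

```text
14.65 tcp [ 86.8  44.9 291. ] F 0.3 0.1 0.7
67.5 62 291 y,z frac -0.125 0.003
64.0 51 286 y,z frac -0.181 0.023
60.0 38 281 y,z frac -0.243 0.051
56.0 26 274 y,z frac -0.304 0.083
52.0 14 267 y,z frac -0.362 0.119
48.0 3 259 y,z frac -0.417 0.159
44.0 -7 251 y,z frac -0.469 0.203
40.0 -17 241 y,z frac -0.518 0.25
```

>>> servo_tool([
  [0, 0, 0, 0, -0.05, 0, 0],
  [0, 0, 0, 0, -0.09, 0, 0],
  [0, 0, 0, 0, -0.11, 0, 0],
  [0, 0, 0, 0, -0.125, 0.003, 0],
  [0, 0, 0, 0, -0.14, 0.008, 0],
  [0, 0, 0, 0, -0.155, 0.013, 0],
  [0, 0, 0, 0, -0.17, 0.019, 0],
  [0, 0, 0, 0, -0.181, 0.023, 0],
  [0, 0, 0, 0, -0.181, 0.023, 0],
])

```text
t: 15.78
ee_pos: [586.7, 130.7, 286.3]
orientation: [2.047, 2.382, 0.0]
ft_force: [2.1, -0.5, -0.4]
width: 0.5
grasp_force: 0.8
```

```bash
python3 q.py 195 64 60 56 52 48 44 40
```

```text
15.78 tcp [ 51.4  45.1 286.3] F 1.9 -0.9 -0.4
64.0 51 286 y,z frac -0.004 -0.0
60.0 38 281 y,z frac -0.066 0.027
56.0 26 274 y,z frac -0.127 0.059
52.0 14 267 y,z frac -0.185 0.095
48.0 3 259 y,z frac -0.24 0.135
44.0 -7 251 y,z frac -0.292 0.179
40.0 -17 241 y,z frac -0.341 0.226
```

Contact reads about 2 N. I'll follow the lid's arc down.

>>> servo_tool([
  [0, 0, 0, 0, -0.035, 0.013, 0],
  [0, 0, 0, 0, -0.066, 0.027, 0],
  [0, 0, 0, 0, -0.097, 0.043, 0],
  [0, 0, 0, 0, -0.127, 0.059, 0],
  [0, 0, 0, 0, -0.156, 0.077, 0],
  [0, 0, 0, 0, -0.185, 0.095, 0],
  [0, 0, 0, 0, -0.213, 0.115, 0],
  [0, 0, 0, 0, -0.24, 0.135, 0],
  [0, 0, 0, 0, -0.24, 0.135, 0],
])

```text
t: 16.9
ee_pos: [538.1, 123.5, 258.7]
orientation: [-2.047, -2.382, 0.002]
ft_force: [0.1, -0.3, -0.3]
width: 0.5
grasp_force: 0.0
```

```bash
python3 q.py 195 48 44 40 36 32 28 24 20; python3 - <<'E'
from h import *
a,X,Y,Z=edge("side","side4")
cv2.imwrite('pics/c4.png',cv2.resize(a[120:280,100:310],(788,600))[:,:,::-1])
E
```

```text
16.9 tcp [  2.4  46.2 258.7] F 0.0 -0.3 -0.3
48.0 3 259 y,z frac 0.005 -0.003
44.0 -7 251 y,z frac -0.047 0.041
40.0 -17 241 y,z frac -0.096 0.088
36.0 -26 231 y,z frac -0.142 0.139
32.0 -34 220 y,z frac -0.184 0.192
28.0 -42 209 y,z frac -0.222 0.249
24.0 -49 197 y,z frac -0.257 0.308
20.0 -55 185 y,z frac -0.287 0.369
```

View pics/c4.png

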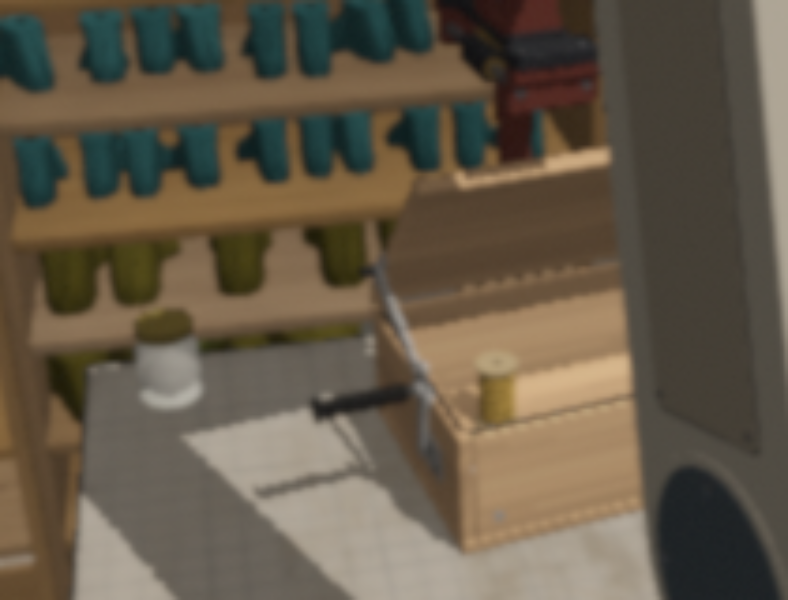

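The lid is at about 48° and following the finger, the stay is folding freely, and the jar is standing at about (168,360).

>>> servo_tool([
  [0, 0, 0, 0, -0.022, 0.019, 0],
  [0, 0, 0, 0, -0.047, 0.041, 0],
  [0, 0, 0, 0, -0.072, 0.064, 0],
  [0, 0, 0, 0, -0.096, 0.088, 0],
  [0, 0, 0, 0, -0.12, 0.113, 0],
  [0, 0, 0, 0, -0.142, 0.139, 0],
  [0, 0, 0, 0, -0.163, 0.165, 0],
  [0, 0, 0, 0, -0.184, 0.192, 0],
  [0, 0, 0, 0, -0.204, 0.22, 0],
  [0, 0, 0, 0, -0.222, 0.249, 0],
])

```text
t: 18.2
ee_pos: [494.9, 116.8, 209.1]
orientation: [-2.048, -2.383, 0.0]
ft_force: [-0.7, -0.2, 0.8]
width: 0.2
grasp_force: 0.4
```

```bash
python3 q.py 195 28 24 20 16 12 9 6 4 2 1 0
```

```text
18.2 tcp [-41.4  46.8 209.1] F -0.7 -0.1 0.8
28.0 -42 209 y,z frac -0.004 0.001
24.0 -49 197 y,z frac -0.038 0.06
20.0 -55 185 y,z frac -0.068 0.121
16.0 -60 172 y,z frac -0.093 0.184
12.0 -64 159 y,z frac -0.115 0.249
9.0 -67 149 y,z frac -0.128 0.299
6.0 -69 139 y,z frac -0.138 0.349
4.0 -70 133 y,z frac -0.143 0.382
2.0 -71 126 y,z frac -0.147 0.416
1.0 -71 122 y,z frac -0.149 0.433
0.0 -72 119 y,z frac -0.151 0.45
```

>>> servo_tool([
  [0, 0, 0, 0, -0.018, 0.03, 0],
  [0, 0, 0, 0, -0.038, 0.06, 0],
  [0, 0, 0, 0, -0.053, 0.09, 0],
  [0, 0, 0, 0, -0.068, 0.121, 0],
  [0, 0, 0, 0, -0.08, 0.15, 0],
  [0, 0, 0, 0, -0.093, 0.184, 0],
  [0, 0, 0, 0, -0.105, 0.215, 0],
  [0, 0, 0, 0, -0.115, 0.245, 0],
  [0, 0, 0, 0, -0.122, 0.27, 0],
  [0, 0, 0, 0, -0.128, 0.295, 0],
])

```text
t: 19.45
ee_pos: [469.7, 113.0, 150.2]
orientation: [-2.047, -2.383, 0.0]
ft_force: [0.8, -0.0, 1.1]
width: 0.6
grasp_force: 0.2
```

```bash
python3 q.py 195 9 6 4 3 2 1 0; python3 - <<'E'
from h import *
a,X,Y,Z=edge("side","side5")
m=(abs(Y)<120)&(X<115)&(X>-115)&(Z>95)&(Z<175)
for y0 in(-60,100,120):
  k=m&(abs(Y-y0)<8); i=np.argsort(X[k]);print(y0,[(int(X[k][j]),int(Z[k][j])) for j in i[::max(1,len(i)//8)]])
E
```

```text
19.45 tcp [-66.8  47.2 150.2] F 0.8 -0.2 1.1
9.0 -67 149 y,z frac -0.0 0.004
6.0 -69 139 y,z frac -0.011 0.054
4.0 -70 133 y,z frac -0.016 0.088
3.0 -71 129 y,z frac -0.018 0.105
2.0 -71 126 y,z frac -0.02 0.122
1.0 -71 122 y,z frac -0.022 0.139
0.0 -72 119 y,z frac -0.023 0.156
-60 []
100 [(-110, 104), (-105, 146), (-101, 149), (-83, 153), (-52, 148), (-16, 143), (22, 135), (63, 129), (103, 123)]
120 [(-108, 102), (-105, 147), (-99, 156), (-73, 151), (-41, 145), (-10, 139), (21, 136), (60, 130), (104, 121)]
```

>>> servo_tool([
  [0, 0, 0, 0, -0.003, 0.018, 0],
  [0, 0, 0, 0, -0.007, 0.036, 0],
  [0, 0, 0, 0, -0.011, 0.054, 0],
  [0, 0, 0, 0, -0.014, 0.07, 0],
  [0, 0, 0, 0, -0.016, 0.085, 0],
  [0, 0, 0, 0, -0.018, 0.098, 0],
  [0, 0, 0, 0, -0.019, 0.11, 0],
  [0, 0, 0, 0, -0.02, 0.12, 0],
  [0, 0, 0, 0, -0.021, 0.129, 0],
  [0, 0, 0, 0, -0.022, 0.137, 0],
])

```text
t: 20.75
ee_pos: [465.5, 112.3, 123.0]
orientation: [-2.048, -2.383, 0.0]
ft_force: [0.7, -0.8, 0.7]
width: 0.6
grasp_force: 0.2
```

>>> servo_tool([
  [0, 0, 0, 0, 0, 0.004, 0],
  [0, 0, 0, 0, 0, 0.008, 0],
  [0, 0, 0, 0, 0, 0.012, 0],
  [0, 0, 0, 0, 0, 0.015, 0],
  [0, 0, 0, 0, 0, 0.018, 0],
  [0, 0, 0, 0, 0, 0.018, 0],
])

```text
t: 21.5
ee_pos: [465.6, 112.3, 119.4]
orientation: [2.048, 2.383, 0.0]
ft_force: [0.5, 0.2, -1.0]
width: 0.5
grasp_force: 0.0
```

>>> servo_tool([
  [0, 0, 0, 0, 0, 0.003, 0],
  [0, 0, 0, 0, 0, 0.006, 0],
  [0, 0, 0, 0, 0, 0.009, 0],
  [0, 0, 0, 0, 0, 0.009, 0],
])

```text
t: 22.0
ee_pos: [465.7, 112.4, 119.1]
orientation: [2.047, 2.383, 0.001]
ft_force: [-5.4, -0.7, 19.2]
width: 0.4
grasp_force: 9.7
```

```bash
python3 - <<'E'
from h import *
print(ctrl.get_obs()["ft_force"])
a,X,Y,Z=edge("side","side6")
m=(X<115)&(X>-130)&(Z>80)&(Z<175)
for y0 in(80,100,120):
  k=m&(abs(Y-y0)<8); i=np.argsort(X[k]);print(y0,[(int(X[k][j]),int(Z[k][j])) for j in i[::max(1,len(i)//10)]])
cv2.imwrite('pics/c6.png',cv2.resize(a[150:280,110:310],(800,520))[:,:,::-1])
E
```

```text
[-5.3766082  -0.7365988  19.17174148]
80 [(-111, 80), (-107, 110), (-106, 118), (-97, 118), (-76, 120), (-48, 119), (-20, 121), (3, 119), (36, 118), (67, 117), (101, 123)]
100 [(-111, 91), (-108, 115), (-105, 90), (-93, 120), (-68, 121), (-42, 119), (-15, 119), (9, 119), (41, 120), (72, 121), (107, 121)]
120 [(-111, 101), (-107, 84), (-105, 99), (-94, 119), (-69, 120), (-44, 122), (-18, 121), (12, 120), (42, 121), (73, 120), (111, 119)]
```

View pics/c6.png

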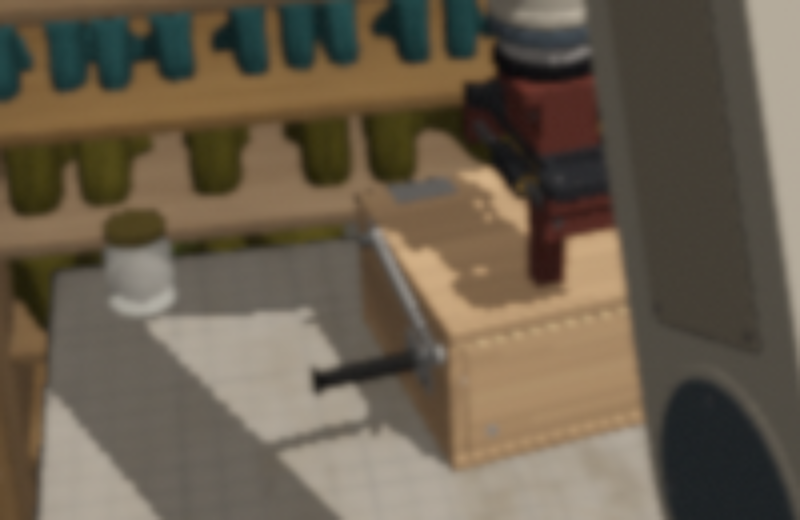

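The lid lies flat on the rim: its outer face is level at about 120 mm and the press has hit the hard stop. The jar is still standing at (140,260). I'll retreat upward.

>>> servo_tool([
  [0, 0, 0, 0, 0, -0.01, 0],
  [0, 0, 0, 0, 0, -0.05, 0],
  [0, 0, 0, 0, 0, -0.2, 0],
  [0, 0, 0, 0, 0, -0.4, 0],
  [0, 0, 0, 0, 0, -0.6, 0],
  [0, 0, 0, 0, 0, -0.75, 0],
  [0, 0, 0, 0, 0, -0.75, 0],
  [0, 0, 0, 0, 0, -0.75, 0],
])

```text
t: 23.05
ee_pos: [465.0, 112.2, 267.0]
orientation: [-2.047, -2.382, 0.001]
ft_force: [-0.1, -0.1, -0.5]
width: 0.5
grasp_force: 0.0
```

```bash
python3 - <<'E'
from h import *
a,X,Y,Z=edge("side","side7");b,d=ctrl.get_image("top");T=cloud("top",d)
m=(X<100)&(X>-100)&(abs(Y-90)<30)&(Z>100)&(Z<150)
A=np.c_[X[m],Y[m],np.ones(m.sum())];print("lid plane slope",np.linalg.lstsq(A,Z[m],rcond=None)[0],m.sum())
for n,u,v in(("jar",157,142),("bot",172,283),("tin",360,245)):print(n,T[v,u].round(0))
o=ctrl.get_obs();print(o["t"],o["ee_pos"],o["ft_force"].round(1))
if abs(np.linalg.lstsq(A,Z[m],rcond=None)[0][0])<.02: print(ctrl.close_job())
E
```

```text
lid plane slope [ 3.52591096e-03 -1.31636456e-03  1.20597908e+02] 697
jar [697. 397.  74.]
bot [280. 351.  61.]
tin [ 374. -186.   97.]
23.15 [464.69417103 112.14024494 266.37951166] [-0.4 -0.9  0.2]
the job is handed in; nothing more can be done
None
```

The stay was lifted past centre to about 0.86 rad with no more than about 9 N on the grip, then the lid was lowered slowly until shut flat on the chest, the jar, tin and bottle read where they were at the start, and the job was handed in at about 23 s.

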